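# Latch the ambulance battery and hold the tester on its third click

### The arm

A 7-joint arm with a two-finger parallel gripper is mounted at the origin on the work surface. World frame = base frame: x ahead of the robot, y to its left, z up, the work surface at z = 0. Lengths are in m, angles in rad, forces in N, time in s.
With the tool pointing down it reaches from about 0.35 to 0.9 m from the base axis. Payload 7.2 kg.
Tool frame: the origin (TCP) lies midway between the tips of the shut fingers; the grasp point (between the pads) lies 19 mm behind it; z points along the fingers, y is the direction in which the jaws open and shut (so a half turn about z gives the same grasp; the last joint's range is limited). The gripper opens to 85 mm and grips with 20 to 120 N. Pads are 22 mm wide; open, the fingers measure 114 mm over their backs; the gripper's body (76 mm by 85 mm) begins 54 mm behind the grasp point. The pads swing forward as they close: fully open they stand 13 mm farther back than shut.
Start: joints at [-1.23, 0.411, -0.013, 1.596, 0.006, 1.134, -0.082], TCP at [0.248, 0.573, 0.231] pointing down, gripper open.
Joint ranges: [-2.95, 2.95], [-0.29, 1.99], [-1.47, 1.44], [0.14, 2.54], [-1.03, 4.17], [0.13, 1.85], [-2.86, 2.86]. Speed limits (rad/s): [2.39, 2.39, 3.01, 3.01, 3.14, 3.14, 3.14].

### API

Orientations are given as a rotation vector (axis times angle).
In Python, from workcell import sensors, eyes, ticket, models gives the robot as it stands.
- The arm moves only by the tool step_arm, never from a script. Its argument "targets" is a list of rows, each a list of 7 numbers: the shift along the tool's x, y, z in cm, then the turn, a rotation vector about the tool's x, y, z in rad, then the finger opening in cm, from 0 to 8.54. In form: [[dx, dy, dz, wx, wy, wz, jaw], ...]. A call has 1 to 10 rows; each row is the pose to reach, as a shift and turn from the pose measured when the call began, along the tool's axes at that moment; what a row does not reach only later rows make up. A row lasts 1/8 s, in which the tool goes at most 62.5 mm and 10.7 degrees, less where a joint would pass 70% of its speed; a pose out of reach is approached as far as the arm can. A call with a gripper value outside its range is refused whole. The fingers move at their own pace and stop on an object; the grip force is fixed at half the most. Time passes only in rows, so rows that repeat a pose let the fingers close. It gives the time, the measured TCP pose, the force and the opening at its end, in the units of the state.
- sensors.get_state(): the state, without advancing time (a new reading comes with each control period).
- eyes.get_image(name): name is "side" or "top" or "wrist"; returns a dict with "color" (480x640x3 uint8, red, green, blue), "z_map" (480x640 float32, m along the optical axis (not along the pixel's ray), 0 where there is no reading), "fx", "fy", "cx", "cy" (pixels), "rvec" (rotation vector, rad) and "tvec" (3), from world to camera coordinates, as OpenCV has them; the wrist camera has in their place "tool_from_camera" (4x4, takes a point from camera to tool coordinates, whose origin is the TCP and whose axes are the flange's). Camera axes: x right, y down, z forward; pixel columns grow to the right and rows downward; lengths in m; the calibration is good to about 2 mm. A picture is of the moment at which its call begins: read the wrist's pose just before it.
- ticket.job_done(): hands the job in, once; it reports no verdict.
Trained networks look in the newest picture that a camera, given by its name, has taken for a name from the list of things; names that differ only in an ending like _2 or _b are one class to them, and where a whole thing is asked for, a point or a joint stands for the part that bears it (a point fixed in the world has none). Each returns a list of dicts, best first, with "confidence" (0 to 1); they miss things now and then, are a little off and sometimes report something else, mostly with a low value. They report only what shows in the picture. A call takes as long as a camera call. They do not tell look-alikes from the thing itself.
- models.trace(camera, name): "mask" (480x640 bool, what is visible of it).
- models.spot_point(camera, name): "position" ([x, y, z] in m, in world coordinates, good to about 4 mm: a listed point, or the origin of a listed thing).
The state is a dict: "time_s": time; "joint_positions": joint angles; "qd": joint speeds; "joint_torque": joint torques, N m; "tcp_pos": TCP position; "tool_rot": TCP orientation; "wrist_force": force on the tool from outside, world axes, zero at the start; "ft_torque": the same for the moment, N m; "width": finger opening in m.
Only numpy, scipy, OpenCV 4.12 (cv2) and the standard library are available. Lean on these libraries where they do the work, as an engineer would, in place of code of your own. Each camera call takes 0.05 s, during which the arm holds its last target.

### The job

Swing the steel latch arm of the battery cradle down over the battery pack until it rests in its catch. Then turn the tester's bar-shaped selector knob clockwise, counting the clicks from off, to the third click stop and no further, and keep holding it there against its return spring: finish with the knob still in the gripper, held on the third stop. Leave the other things on the counter where they are.

Things in the scene. Friction and masses are not known exactly. Their poses are not given: they have to be found in the camera images.
- cradle: Battery cradle fixed to the counter: grey base plate 170 (x) x 150 (y) x 12 mm with a black battery pack 110 x 90 mm, its top 72 mm above the counter, a steel hinge post (to 98 mm high) at its +y side and a steel forked catch at y = -62 mm (two prongs to 94 mm high, outer width 29 mm along x). Origin: centre of the underside, on the counter; x away from the robot at yaw 0, z up.
- latch (a joint): Hinge of the steel latch arm that holds the battery pack down, rad. 0 = arm level across the pack, resting in the catch fork (hard stop); grows as the arm swings up and away; pi/2 = arm upright. Stands up between 1.0 and 1.5 at the start. Stiff: it stays where it is left (about 1 N at the handle moves it).
- latch_hinge (a point): Point on the latch's hinge axis, at cradle (0, 65, 85) mm. The axis runs along the cradle's x. The arm is 14 mm wide (along x) and 8 mm thick.
- latch_grip (a point): Middle of the grip length of the latch's handle: a level round rod, 12 mm thick, parallel to the hinge axis, 157 mm from it, that stands out sideways from the arm's end towards the cradle's -x. The rod is bare for 53 mm beside the arm (cradle x = -7 to -60 mm); this point is at cradle x = -38 mm. With the latch in its catch the point is at cradle (-38, -92, 85) mm, 47 mm clear of the pack's side, nothing below it but the counter.
- tester: White battery tester fixed to the counter, 170 (x) x 130 (y) x 70 mm, a black selector knob and a dark screen on its top. Origin: centre of the underside, on the counter; z up. The knob's vertical axis is at tester (-25, 0) mm.
- selector_turn (a joint): Turn of the selector knob, rad, 0 = off (against its end stop, where it always starts), grows clockwise seen from above. A click stop every 0.4 rad: first 0.4, second 0.8, third 1.2, then 1.6 and 2.0; the end is 2.1. A return spring pulls it back to off whenever it is let go. Turning it takes 0.03 to 0.18 N m; the resistance rises to a peak 0.1 rad past each stop, then falls away and is least 0.1 rad before the next.
- selector: The selector knob: black plastic, an upright grip bar 46 mm long, 14 mm wide, 32 mm high, with rounded edges and a white mark at its pointer end, on a disc 48 mm across and 8 mm thick. Origin: on the knob axis, under the disc, 76 mm above the counter; x along the bar's length, pointer end at -x, z up. At off the bar's x is the tester's x.
- selector_grip (a point): Point on the knob axis in the bar, 23 mm above the bar's foot and 9 mm below its top (107 mm above the counter): where to pinch the bar across its 14 mm width.
- tape_roll: Bystander: roll of paper tape lying flat, 76 mm across, 25 mm high. Origin: centre of its underside.
- oximeter: Bystander: white finger oximeter, 58 x 32 x 27 mm. Origin: centre of its underside.
- pill_jar: Bystander: amber jar, 44 mm across, 75 mm high. Origin: centre of its underside.
- rinse_bottle: Bystander: white bottle, 60 mm across, 150 mm high. Origin: centre of its underside.
- penlight: Bystander: aluminium penlight lying flat, 120 mm long, 15 mm thick. Origin: centre of its underside.
- steel_tray: Bystander: empty steel tray, 200 x 110 x 30 mm. Origin: centre of its underside.
- dressing_carton: Bystander: cardboard carton, 120 x 90 x 60 mm. Origin: centre of its underside.
There are look-alikes about, which are no part of the job. Leave any green look-alike of the cradle alone.

How it is judged:
On the way, in this order (a step that is already met when the one before it is completed fails the run):
1. the latch arm rests in its catch, the selector still at off (value of joint latch below 0.04 rad and value of joint selector_turn below 0.2 rad), for 0.3 s.
2. the selector is held on its third stop (value of joint selector_turn between 1.05 and 1.35 rad and contact force between the fingers and selector above 0.5 N), for 0.5 s.
At the end, for the whole second after the job is handed in: The fingers hold the selector knob (contact over 0.5 N) with the selector still, within 0.15 rad of its third stop (1.2 rad), and the latch is within 0.06 rad of its rest in the catch (all of step 2 and value of joint latch below 0.06 rad and velocity of joint selector_turn between -0.1 and 0.1 rad/s); the arm keeps its last pose, push and grip.
It fails at once if the selector is turned past its third stop, on towards the fourth (over 1.42 rad) (value of joint selector_turn above 1.42 rad).
It fails at once if the selector is turned up to its first stop or beyond while the latch is open (value of joint selector_turn above 0.35 rad and value of joint latch above 0.2 rad).
It fails at once if another thing on the counter is moved by more than 40 mm (distance of any of tape_roll, oximeter, pill_jar, rinse_bottle, penlight, steel_tray, dressing_carton from where it was at the start of the episode above 0.04 m).
It also fails if it takes over 50 s, if anything falls off the work surface, if the arm or the gripper's body presses on something with over 40 N, if the wrist force passes 120 N, or if a joint passes its speed limit or range.

## Working session

There is one attempt and no reset: what is moved stays moved. The work goes in short steps, Python scripts to look and compute and a tool call to move; the robot and the scene stay as the last step left them, time stands still between calls to the robot, and variables do not carry over. Pictures are saved under pics/ and viewed, and the job is handed in when it is done.

Besides the shell and the picture viewer there is one more tool, called after "Call:" in YAML: its name, and indented under it one key for each argument. step_arm: Moves the arm, as the interface text tells. Its arguments: {"type":"object","properties":{"targets":{"type":"array"}},"required":["targets"]}

```bash
ls; mkdir -p pics
cat > h.py <<'E'
import numpy as np, cv2
from scipy.spatial.transform import Rotation as R
from workcell import sensors, eyes, ticket, models
def save(im,n): cv2.imwrite('pics/'+n,im['color'][:,:,::-1])
def proj(im,p):
    q=R.from_rotvec(im['rvec']).apply(p)+im['tvec']; return im['fx']*q[0]/q[2]+im['cx'], im['fy']*q[1]/q[2]+im['cy']
def unproj(im,u,v,z=None):
    if z is None: z=im['z_map'][int(v),int(u)]
    c=np.array([(u-im['cx'])/im['fx']*z,(v-im['cy'])/im['fy']*z,z])
    return R.from_rotvec(im['rvec']).inv().apply(c-np.array(im['tvec']))
E
python3 - <<'E'
from h import *
s=sensors.get_state(); print(s)
for c in ('top','side'):
    im=eyes.get_image(c); save(im,c+'0.png')
    for n in ('cradle','latch','latch_hinge','latch_grip','tester','selector','selector_grip'):
        for d in models.spot_point(c,n): print(c,n,round(d['confidence'],2),np.round(d['position'],3),np.round(proj(im,d['position'])))
E
```

```text
pics
{'time_s': 0.0, 'joint_positions': array([-1.23020224,  0.41195499, -0.01271934,  1.59701559,  0.00563302,
        1.13429054, -0.08217059]), 'qd': array([ 0.0002343 ,  0.00087065, -0.00123737, -0.00073267, -0.00073916,
        0.00026077,  0.00091341]), 'joint_torque': array([ 4.52741706e-04, -6.00629210e+01,  6.82137050e-01, -2.99395037e+01,
        1.38800291e-02,  1.07897035e-02,  9.83580918e-06]), 'tcp_pos': array([0.24829153, 0.57304191, 0.23043036]), 'tool_rot': array([-6.37516727e-01, -3.07603173e+00,  2.54696248e-03]), 'wrist_force': array([ 0.54011247, -0.19384355,  0.63312062]), 'ft_torque': array([-0.03225806,  0.00064872,  0.04009882]), 'width': 0.08548358610724635}
top cradle 0.93 [ 0.571 -0.177  0.002] [377. 248.]
top cradle 0.83 [ 0.368 -0.413 -0.002] [456. 318.]Traceback (most recent call last):
  File "<stdin>", line 6, in <module>
ValueError: it knows: cradle, dressing_carton, latch_grip, latch_hinge, oximeter, penlight, pill_jar, rinse_bottle, selector, selector_grip, steel_tray, tape_roll, tester
```

Run:
```python
from h import *
for c in ('top','side'):
    im=eyes.get_image(c); save(im,c+'0.png')
    for n in ('cradle','latch_hinge','latch_grip','tester','selector','selector_grip','pill_jar','rinse_bottle','tape_roll','oximeter','penlight','steel_tray','dressing_carton'):
        for d in models.spot_point(c,n): print(c,n,round(d['confidence'],2),np.round(d['position'],3),np.round(proj(im,d['position'])))
```

```text
top cradle 0.95 [ 0.367 -0.414  0.002] [456. 318.]
top cradle 0.85 [ 0.57  -0.179 -0.002] [378. 249.]
top cradle 0.66 [0.538 0.21  0.105] [243. 255.]
top cradle 0.56 [0.623 0.472 0.002] [163. 227.]
top latch_hinge 0.66 [ 0.566 -0.113  0.08 ] [358. 248.]
top latch_hinge 0.66 [ 0.361 -0.35   0.086] [442. 323.]
top latch_grip 0.93 [ 0.333 -0.507  0.09 ] [499. 334.]
top tester 0.57 [ 0.561  0.207 -0.004] [250. 250.]
top selector 0.72 [0.535 0.209 0.074] [245. 257.]
top selector 0.46 [ 0.568 -0.176 -0.002] [377. 249.]
top pill_jar 0.77 [0.799 0.082 0.   ] [293. 172.]
top pill_jar 0.39 [ 0.533 -0.176  0.227] [388. 257.]
top rinse_bottle 0.7 [ 0.792 -0.043  0.001] [334. 175.]
top tape_roll 0.73 [ 0.672  0.02  -0.   ] [312. 214.]
top oximeter 0.6 [ 0.414 -0.009  0.   ] [321. 300.]
top oximeter 0.39 [ 0.8    0.082 -0.001] [293. 172.]
top penlight 0.58 [0.623 0.471 0.   ] [163. 227.]
top penlight 0.51 [ 0.326 -0.228 -0.   ] [394. 331.]
top steel_tray 0.76 [0.624 0.47  0.001] [164. 227.]
top dressing_carton 0.83 [ 0.6   -0.472 -0.002] [475. 241.]
side cradle 0.77 [ 0.363 -0.411  0.   ] [257. 46
[... 292 characters left out ...]
 [0.539 0.211 0.075] [297. 186.]
side selector_grip 0.67 [0.541 0.211 0.11 ] [298. 176.]
side pill_jar 0.63 [ 0.799  0.086 -0.   ] [412. 231.]
side rinse_bottle 0.76 [ 0.79  -0.038 -0.001] [422. 271.]
side rinse_bottle 0.58 [0.62  0.473 0.002] [312. 137.]
side tape_roll 0.95 [ 0.671  0.018 -0.   ] [367. 259.]
side tape_roll 0.45 [ 0.33  -0.23   0.001] [230. 377.]
side oximeter 0.57 [ 0.415 -0.01   0.001] [259. 284.]
side penlight 0.98 [ 0.326 -0.228  0.002] [228. 376.]
side penlight 0.41 [ 0.57  -0.176  0.001] [342. 336.]
side penlight 0.41 [ 0.602 -0.469  0.   ] [392. 469.]
side dressing_carton 0.78 [ 0.603 -0.473 -0.001] [393. 471.]
side dressing_carton 0.16 [0.621 0.473 0.004] [312. 136.]
```

View pics/top0.png

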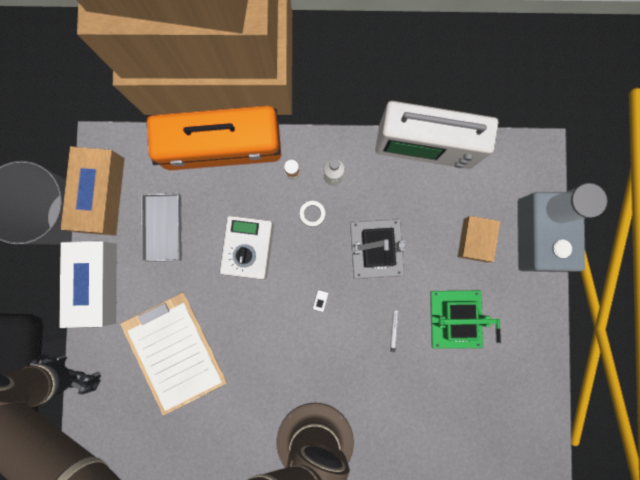

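View pics/side0.png

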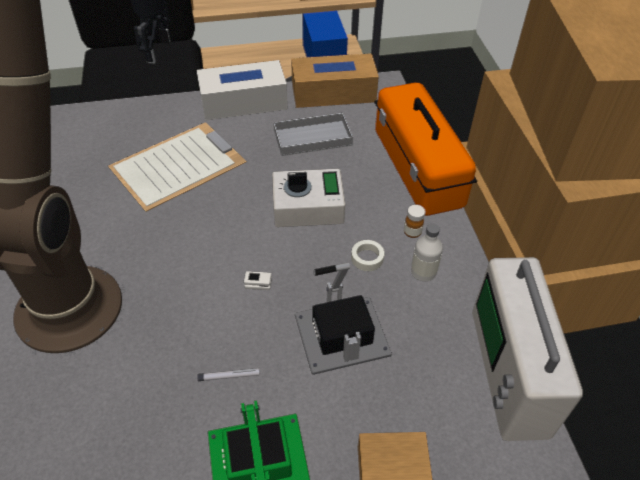

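Run:
```python
from h import *
im=eyes.get_image('top')
for n in ('cradle','tester','selector'):
    for d in models.trace('top',n):
        m=d['mask'].astype(np.uint8); z=im['z_map']
        v,u=np.nonzero(m)
        P=np.array([unproj(im,a,b) for a,b in zip(u,v) if z[b,a]>0])
        print(n,round(d['confidence'],2),m.sum(),np.round(P.mean(0),3),np.round(P.max(0),3), end=' ')
        lo,hi={'cradle':(0.004,.03),'tester':(0.06,.078),'selector':(.1,.13)}[n]
        S=P[(P[:,2]>lo)&(P[:,2]<hi)]
        if len(S)>5: 
            r=cv2.minAreaRect((S[:,:2]*1000).astype(np.float32)); print(len(S),r)
        else: print()
im2=eyes.get_image('side')
a=im['color'][200:290,210:420]; 
cv2.imwrite('pics/topz.png',cv2.resize(a,None,fx=3.8,fy=3.8,interpolation=2)[:,:,::-1])
a=im2['color'][150:380,220:420]; 
cv2.imwrite('pics/sidez.png',cv2.resize(a,(520,598),interpolation=2)[:,:,::-1])
```

```text
cradle 0.94 2839 [ 0.566 -0.168  0.054] [ 0.657 -0.093  0.244] 1370 ((570.0693359375, -173.34030151367188), (169.90135192871094, 150.3384246826172), 4.731886386871338)
cradle 0.81 3269 [ 0.365 -0.406  0.044] [ 0.451 -0.332  0.102] 1407 ((362.562744140625, -410.80535888671875), (170.99969482421875, 156.79852294921875), 1.0151550769805908)
tester 0.92 2757 [0.562 0.205 0.071] [0.662 0.281 0.12 ] 2371 ((563.5341796875, 209.5208282470703), (129.80419921875, 169.94332885742188), 84.04195404052734)
selector 0.66 236 [0.539 0.21  0.096] [0.566 0.237 0.12 ] 99 ((538.4202880859375, 212.7652130126953), (15.405914306640625, 45.57757568359375), 84.72505187988281)
```

View pics/topz.png

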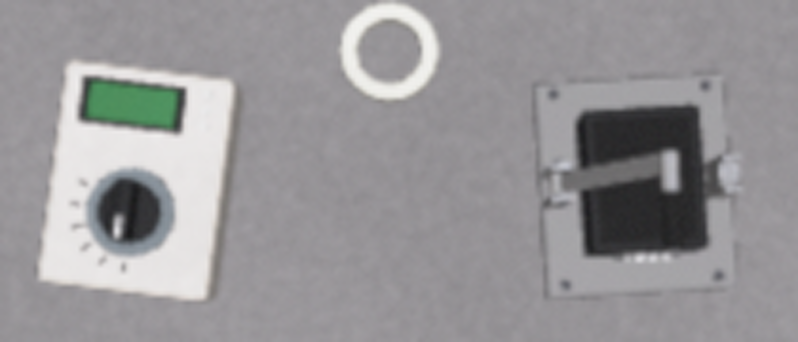

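View pics/sidez.png

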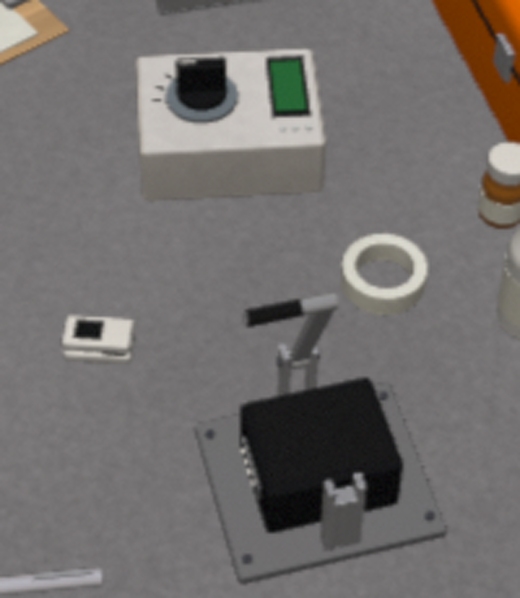

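The steel-grey cradle at top (377,248) is the target, since the text rules out the green one at (456,318). The tester is the white box with the knob at top (245,257). The white monitor at (440,135) has no bar knob. The crops confirm both, and the latch stands at about 1.19 rad. Next I'll work out the hover over the handle.

```bash
cat >> h.py <<'E'
def delta(p,yaw_y_deg):
    """tool delta (cm, rad) to reach world TCP p, tool down, tool y at angle yaw"""
    s=sensors.get_state(); R0=R.from_rotvec(s['tool_rot'])
    a=np.radians(yaw_y_deg); y=np.array([np.cos(a),np.sin(a),0]); z=np.array([0,0,-1.]); x=np.cross(y,z)
    T=R.from_matrix(np.c_[x,y,z])
    d=R0.inv().apply(np.array(p)-s['tcp_pos'])*100; w=(R0.inv()*T).as_rotvec()
    return np.round(d,2),np.round(w,3)
def cw(p,yaw=np.radians(4.73),o=(0.570,-0.175)):
    c,s=np.cos(yaw),np.sin(yaw); return np.array([o[0]+c*p[0]-s*p[1],o[1]+s*p[0]+c*p[1],p[2]])
def grip(th): return cw(np.array([-.038,.065-.157*np.cos(th),.085+.157*np.sin(th)]))
E
python3 - <<'E'
from h import *
g=grip(1.19); print(g)
print(delta(g+[0,0,.11],94.7))
E
```

```text
[ 0.5315811  -0.17150674  0.23075393]
(array([-55.59, -57.11, -10.95]), array([-0.   , -0.   , -0.491]))
```

Call:
step_arm:
  targets:
    - [0,0,-6,0,0,0,8.5]
    - [-4,-4,-11,0,0,-0.1,8.5]
    - [-55.6,-57.1,-11,0,0,-0.49,8.5]
    - [-55.6,-57.1,-11,0,0,-0.49,8.5]
    - [-55.6,-57.1,-11,0,0,-0.49,8.5]
    - [-55.6,-57.1,-11,0,0,-0.49,8.5]
    - [-55.6,-57.1,-11,0,0,-0.49,8.5]
    - [-55.6,-57.1,-11,0,0,-0.49,8.5]
    - [-55.6,-57.1,-11,0,0,-0.49,8.5]
    - [-55.6,-57.1,-11,0,0,-0.49,8.5]

```text
time_s: 3.0
tcp_pos: [0.443, 0.0614, 0.3389]
tool_rot: [-0.128, 3.138, 0.001]
wrist_force: [0.8, -0.0, -0.1]
width: 0.085
```

Run:
```python
from h import *
s=sensors.get_state();print(s['joint_positions']);print(delta(grip(1.19)+[0,0,.11],94.7))
```

```text
[-5.74709229e-01  1.70629782e-03  3.33195457e-01  1.85660057e+00
 -1.06500129e-03  1.28204356e+00  1.41098026e+00]
(array([ -6.93, -23.93,  -0.19]), array([ 0.001,  0.001, -0.001]))
```

Call:
step_arm:
  targets:
    - [-6.9,-23.9,-0.2,0,0,0,8.5]
    - [-6.9,-23.9,-0.2,0,0,0,8.5]
    - [-6.9,-23.9,-0.2,0,0,0,8.5]
    - [-6.9,-23.9,-0.2,0,0,0,8.5]
    - [-6.9,-23.9,-0.2,0,0,0,8.5]
    - [-6.9,-23.9,-0.2,0,0,0,8.5]

```text
time_s: 3.75
tcp_pos: [0.5311, -0.171, 0.3405]
tool_rot: [-0.127, 3.138, 0.002]
wrist_force: [0.5, 0.2, -0.6]
width: 0.0851
```

Run:
```python
from h import *
s=sensors.get_state(); im=eyes.get_image('wrist'); save(im,'w1.png')
T=np.array(im['tool_from_camera']); Rt=R.from_rotvec(s['tool_rot'])
W=np.eye(4); W[:3,:3]=Rt.as_matrix(); W[:3,3]=s['tcp_pos']; M=W@T
print(s['joint_positions'])
for n in ('latch_grip','latch_hinge'):
    for d in models.spot_point('wrist',n): print(n,round(d['confidence'],2),np.round(d['position'],4))
v,u=np.mgrid[0:480,0:640]; z=im['z_map']
P=np.stack([(u-im['cx'])/im['fx']*z,(v-im['cy'])/im['fy']*z,z],-1)@M[:3,:3].T+M[:3,3]
np.save('P.npy',P)
# into cradle frame
a=np.radians(4.73); q=P-[.570,-.175,0]; c=np.stack([np.cos(a)*q[...,0]+np.sin(a)*q[...,1],-np.sin(a)*q[...,0]+np.cos(a)*q[...,1],q[...,2]],-1)
m=(z>0)&(c[...,2]>.2)&(c[...,2]<.26)
S=c[m]; print(len(S)); 
for lo in np.arange(-.08,.03,.01):
    k=S[(S[:,0]>lo)&(S[:,0]<lo+.01)]
    if len(k)>3: print(round(lo,3),len(k),np.round([k[:,1].min(),k[:,1].max(),k[:,2].max()],4))
m=(z>0)&(c[...,2]<.03)&(c[...,2]>.008)
if m.sum()>100: print(cv2.minAreaRect((P[m][:,:2]*1000).astype(np.float32)))
print(delta(grip(1.19),94.7))
```

```text
[-0.24212374  0.2348278   0.58266619  1.6314254  -0.13402659  1.31512158
  2.01348195]
latch_grip 0.66 [ 0.5278 -0.1729  0.2264]
latch_grip 0.28 [5.619e-01 2.068e-01 3.000e-04]
latch_hinge 0.23 [ 6.716e-01  2.090e-02 -6.000e-04]
2042
-0.07 18 [0.0007 0.0086 0.2357]
-0.06 314 [-0.0007  0.0113  0.2372]
-0.05 272 [-0.0008  0.0113  0.2369]
-0.04 274 [-0.0009  0.0113  0.2372]
-0.03 262 [-0.0011  0.0113  0.2367]
-0.02 231 [-0.0004  0.0113  0.2369]
-0.01 418 [-0.0006  0.0217  0.2368]
-0.0 253 [-0.0006  0.0218  0.2369]
((602.98046875, -185.72036743164062), (650.626708984375, 512.1984252929688), 80.59687042236328)
(array([ 0.  , -0.2 , 11.02]), array([0.001, 0.002, 0.002]))
```

View pics/w1.png

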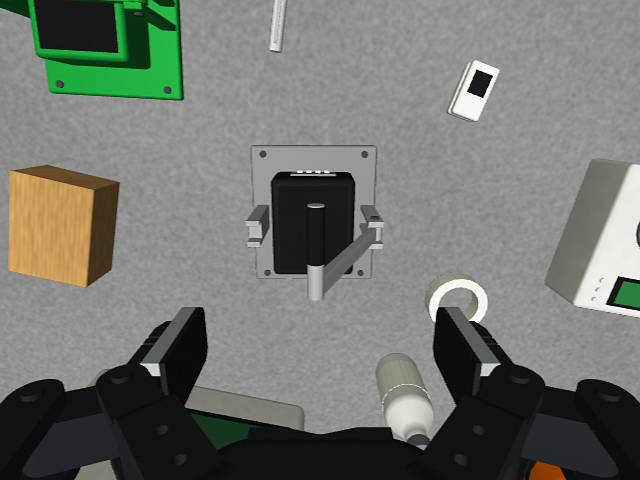

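Call:
step_arm:
  targets:
    - [0,-0.2,6,0,0,0,8.5]
    - [0,-0.2,11,0,0,0,8.5]
    - [0,-0.2,12.8,0,0,0,8.5]
    - [0,-0.2,12.8,0,0,0,8.5]
    - [0,-0.2,12.8,0,0,0,0.8]
    - [0,-0.2,12.8,0,0,0,0.8]
    - [0,-0.2,12.8,0,0,0,0.8]
    - [0,-0.2,12.8,0,0,0,0.8]
    - [0,-0.2,12.8,0,0,0,0.8]
    - [0,-0.2,12.8,0,0,0,0.8]

```text
time_s: 5.15
tcp_pos: [0.5318, -0.1718, 0.2134]
tool_rot: [-0.131, 3.137, 0.002]
wrist_force: [-1.0, -0.5, 5.2]
width: 0.0101
```

Run:
```python
from h import *
p0=sensors.get_state()['tcp_pos']; print(sensors.get_state()['wrist_force'])
th0=1.2
for th in np.r_[np.arange(1.1,-.01,-.1)]:
    d=delta(p0+grip(th)-grip(th0),94.7); print(round(th,2),d[0],d[1])
```

```text
[-1.019728   -0.52624748  5.16866825]
1.1 [ 0.   -1.43  0.64] [0.001 0.002 0.001]
1.0 [ 0.01 -2.8   1.42] [0.001 0.002 0.001]
0.9 [ 0.01 -4.07  2.33] [0.001 0.002 0.001]
0.8 [ 0.01 -5.25  3.36] [0.001 0.002 0.001]
0.7 [ 0.02 -6.32  4.51] [0.001 0.002 0.001]
0.6 [ 0.02 -7.28  5.76] [0.001 0.002 0.001]
0.5 [ 0.02 -8.1   7.1 ] [0.001 0.002 0.001]
0.4 [ 0.03 -8.78  8.51] [0.001 0.002 0.001]
0.3 [ 0.03 -9.32  9.98] [0.001 0.002 0.001]
0.2 [ 0.03 -9.71 11.5 ] [0.001 0.002 0.001]
0.1 [ 0.04 -9.95 13.05] [0.001 0.002 0.001]
-0.0 [  0.04 -10.03  14.62] [0.001 0.002 0.001]
```

Call:
step_arm:
  targets:
    - [0,-1.4,0.6,0,0,0,0.8]
    - [0,-2.8,1.4,0,0,0,0.8]
    - [0,-4.1,2.3,0,0,0,0.8]
    - [0,-5.3,3.4,0,0,0,0.8]
    - [0,-6.3,4.5,0,0,0,0.8]
    - [0,-7.3,5.8,0,0,0,0.8]

```text
time_s: 5.9
tcp_pos: [0.5377, -0.245, 0.1542]
tool_rot: [-0.131, 3.138, 0.003]
wrist_force: [-1.7, 4.0, 0.6]
width: 0.0099
```

Run:
```python
from h import *
p0=np.array([.5318,-.1718,.2134]); s=sensors.get_state(); print(s['wrist_force'],s['width'])
th0=1.2
for th in np.r_[np.arange(.5,-.01,-.1),-.03]:
    d=delta(p0+grip(th)-grip(th0),94.7); print(round(th,2),d[0],d[1])
im=eyes.get_image('side'); save(im,'s2.png')
```

```text
[-1.71553115  4.01105979  0.62415393] 0.009936545005292658
0.5 [-0.01 -0.75  1.18] [0.002 0.001 0.001]
0.4 [-0.01 -1.44  2.59] [0.002 0.001 0.001]
0.3 [-0.01 -1.98  4.07] [0.002 0.001 0.001]
0.2 [-0.01 -2.37  5.59] [0.002 0.001 0.001]
0.1 [-0.   -2.61  7.14] [0.002 0.001 0.001]
0.0 [-0.   -2.69  8.71] [0.002 0.001 0.001]
-0.03 [-0.   -2.68  9.18] [0.002 0.001 0.001]
```

View pics/s2.png

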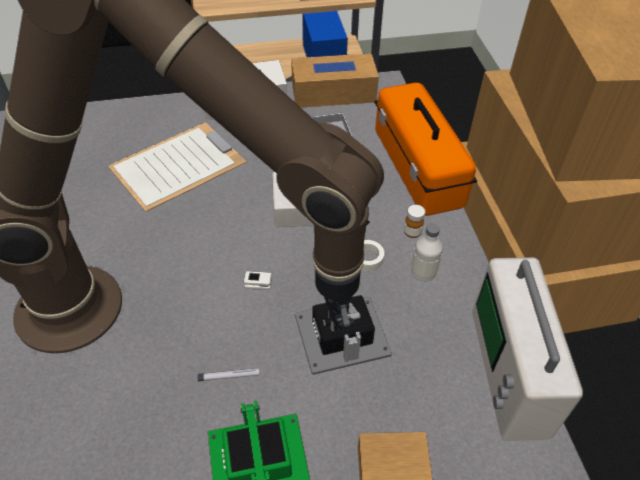

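The gripper still holds the rod and the latch is coming down, with its arm visible at (350,312) above the pack. I'll continue the arc.

Call:
step_arm:
  targets:
    - [0,-0.8,1.2,0,0,0,0.8]
    - [0,-1.4,2.6,0,0,0,0.8]
    - [0,-2.0,4.1,0,0,0,0.8]
    - [0,-2.4,5.6,0,0,0,0.8]
    - [0,-2.6,7.1,0,0,0,0.8]
    - [0,-2.7,8.2,0,0,0,0.8]
    - [0,-2.7,8.7,0,0,0,0.8]
    - [0,-2.7,8.9,0,0,0,0.8]

```text
time_s: 6.95
tcp_pos: [0.5403, -0.2704, 0.0695]
tool_rot: [-0.131, 3.136, 0.011]
wrist_force: [-25.8, 23.2, 76.7]
width: 0.0098
```

Run:
```python
from h import *
s=sensors.get_state(); print(s['wrist_force'],s['width'],s['tcp_pos'],cw([-.038,-.092,.085]))
```

```text
[-25.75308858  23.19108002  76.74981114] 0.009800737184383842 [ 0.54029737 -0.27043418  0.06947015] [ 0.53971577 -0.26982017  0.085     ]
```

Call:
step_arm:
  targets:
    - [0,0.1,0,0,0,0,0.8]
    - [0,0.1,-0.05,0,0,0,0.8]
    - [0,0.1,-0.05,0,0,0,0.8]

```text
time_s: 7.32
tcp_pos: [0.5399, -0.2702, 0.0708]
tool_rot: [-0.131, 3.135, 0.011]
wrist_force: [-6.9, 4.4, 14.2]
width: 0.0101
```

Call:
step_arm:
  targets:
    - [0,0,0,0,0,0,3]
    - [0,0,0,0,0,0,3]
    - [0,0,0,0,0,0,3]
    - [0,0,-1,0,0,0,3]
    - [0,0,-5,0,0,0,3]
    - [0,0,-10,0,0,0,3]
    - [0,0,-15,0,0,0,3]
    - [0,0,-18,0,0,0,3]
    - [0,0,-18,0,0,0,3]

```text
time_s: 8.45
tcp_pos: [0.5405, -0.2724, 0.2542]
tool_rot: [-0.13, 3.13, 0.008]
wrist_force: [-0.1, -0.6, 1.0]
width: 0.03
```

Run:
```python
from h import *
s=sensors.get_state(); im=eyes.get_image('wrist'); save(im,'w3.png')
T=np.array(im['tool_from_camera']); Rt=R.from_rotvec(s['tool_rot'])
W=np.eye(4); W[:3,:3]=Rt.as_matrix(); W[:3,3]=s['tcp_pos']; M=W@T
v,u=np.mgrid[0:480,0:640]; z=im['z_map']
P=np.stack([(u-im['cx'])/im['fx']*z,(v-im['cy'])/im['fy']*z,z],-1)@M[:3,:3].T+M[:3,3]
a=np.radians(4.73); q=P-[.570,-.175,0]; c=np.stack([np.cos(a)*q[...,0]+np.sin(a)*q[...,1],-np.sin(a)*q[...,0]+np.cos(a)*q[...,1],q[...,2]],-1)
S=c[(z>0)&(abs(c[...,0])<.004)&(c[...,2]>.06)&(c[...,2]<.15)]
for lo in np.arange(-.12,.08,.01):
    k=S[(S[:,1]>lo)&(S[:,1]<lo+.01)]
    if len(k)>3: print('arm y',round(lo,3),len(k),np.round(np.median(k[:,2]),4))
S=c[(z>0)&(abs(c[...,0]+.035)<.02)&(abs(c[...,1]+.09)<.03)&(c[...,2]>.06)&(c[...,2]<.15)]
if len(S): print('rod', S[:,1].min(),S[:,1].max(),np.percentile(S[:,2],[50,95,100]))
im=eyes.get_image('side'); cv2.imwrite('pics/s3.png',cv2.resize(im['color'][230:400,220:420],None,fx=3,fy=3)[:,:,::-1])
```

```text
arm y -0.1 93 0.0899
arm y -0.09 102 0.0888
arm y -0.08 107 0.0885
arm y -0.07 103 0.0886
arm y -0.06 107 0.0886
arm y -0.05 119 0.0886
arm y -0.04 108 0.0885
arm y -0.03 108 0.0887
arm y -0.02 106 0.0886
arm y -0.01 105 0.0888
arm y -0.0 110 0.0887
arm y 0.01 110 0.0886
arm y 0.02 105 0.0886
arm y 0.03 106 0.0887
arm y 0.04 108 0.0885
arm y 0.05 116 0.0887
arm y 0.06 112 0.0922
arm y 0.07 10 0.0904
rod -0.09749923331732874 -0.06001943993817599 [0.08972898 0.09146097 0.09350671]
```

View pics/w3.png

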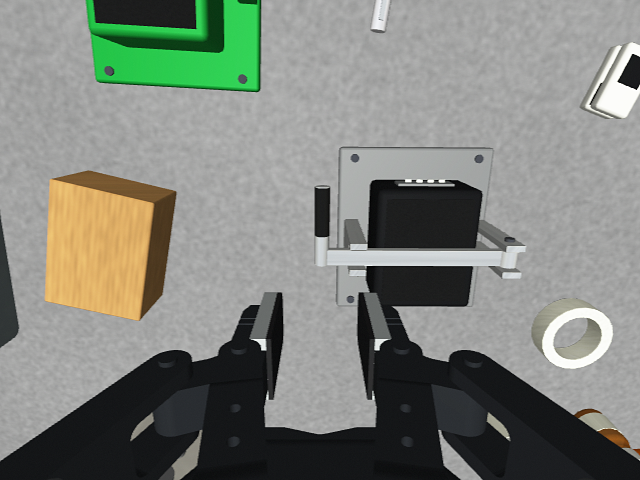

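View pics/s3.png

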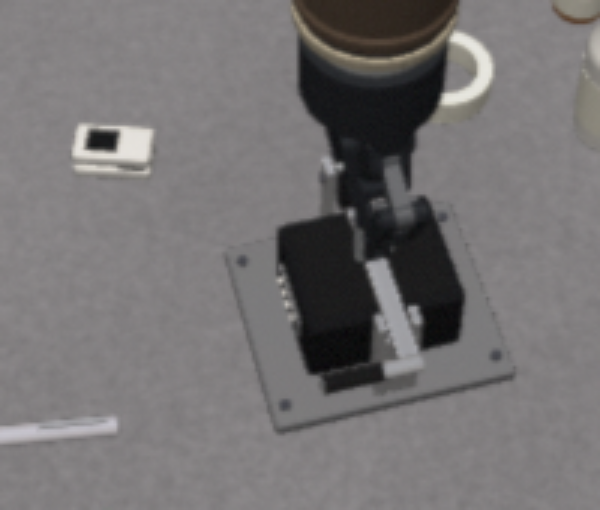

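Wrist view: the arm is level across the pack at a constant 88.6 mm height, from (330,257) to (510,255), so the latch is closed. Now the knob.

Run:
```python
from h import *
print(delta([.5385,.2125,.25],84))
```

```text
(array([-3.97, 48.21,  0.44]), array([0.007, 0.003, 0.188]))
```

Call:
step_arm:
  targets:
    - [-4,48.2,0.4,0.01,0,0.19,6]
    - [-4,48.2,0.4,0.01,0,0.19,6]
    - [-4,48.2,0.4,0.01,0,0.19,6]
    - [-4,48.2,0.4,0.01,0,0.19,6]
    - [-4,48.2,0.4,0.01,0,0.19,6]
    - [-4,48.2,0.4,0.01,0,0.19,6]
    - [-4,48.2,0.4,0.01,0,0.19,6]
    - [-4,48.2,0.4,0.01,0,0.19,6]
    - [-4,48.2,0.4,0.01,0,0.19,6]
    - [-4,48.2,0.4,0.01,0,0.19,6]

```text
time_s: 9.8
tcp_pos: [0.5383, 0.2115, 0.2491]
tool_rot: [0.167, 3.135, -0.007]
wrist_force: [-0.5, -0.5, 0.0]
width: 0.0597
```

Run:
```python
from h import *
s=sensors.get_state(); im=eyes.get_image('wrist'); save(im,'w4.png'); print(s['joint_positions'],s['tcp_pos'])
T=np.array(im['tool_from_camera']); Rt=R.from_rotvec(s['tool_rot'])
W=np.eye(4); W[:3,:3]=Rt.as_matrix(); W[:3,3]=s['tcp_pos']; M=W@T
v,u=np.mgrid[0:480,0:640]; z=im['z_map']
P=np.stack([(u-im['cx'])/im['fx']*z,(v-im['cy'])/im['fy']*z,z],-1)@M[:3,:3].T+M[:3,3]
near=np.hypot(P[...,0]-.5385,P[...,1]-.2125)<.04
for lo,hi in((.109,.125),(.08,.09)):
    S=P[(z>0)&near&(P[...,2]>lo)&(P[...,2]<hi)]; print(len(S),S[:,2].max() if len(S) else 0)
    if len(S)>5: print(cv2.minAreaRect((S[:,:2]*1000).astype(np.float32)))
S=P[(z>0)&(P[...,2]>.066)&(P[...,2]<.074)&(np.hypot(P[...,0]-.56,P[...,1]-.21)<.13)]
print(cv2.minAreaRect((S[:,:2]*1000).astype(np.float32)))
for n in ('selector_grip','selector'):
    for d in models.spot_point('wrist',n): print(n,round(d['confidence'],2),np.round(d['position'],4))
print(delta([.5385,.2125,.089],84))
```

```text
[-0.80700346  0.33032792  0.44921367  1.71371317 -0.1507023   1.13304722
  1.14957086] [0.53833121 0.21154831 0.24912252]
1135 0.11803135990926406
((538.1736450195312, 211.9122772216797), (13.959485054016113, 45.646419525146484), 84.19461822509766)
1610 0.0899602253476251
((537.4669189453125, 211.83721923828125), (46.535362243652344, 45.47905349731445), 82.99688720703125)
((563.2437744140625, 209.22865295410156), (128.2730712890625, 168.33969116210938), 83.95487976074219)
selector_grip 0.22 [7.963e-01 7.980e-02 3.000e-04]
selector 0.79 [0.5391 0.2117 0.0755]
selector 0.7 [ 0.4119 -0.01   -0.0011]
(array([ 0.12,  0.23, 16.11]), array([-0.003,  0.003, -0.004]))
```

View pics/w4.png

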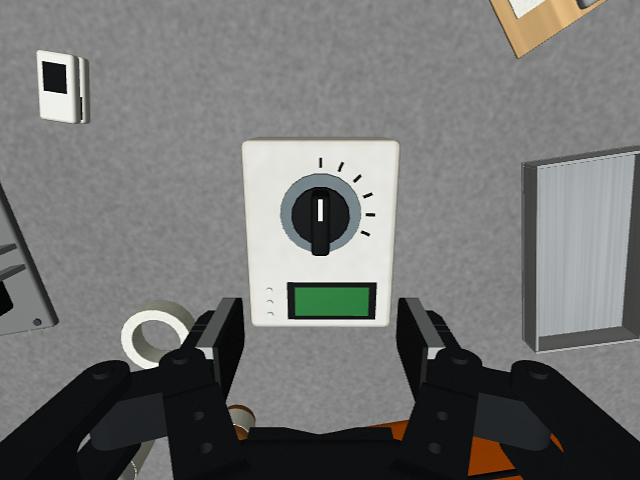

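Call:
step_arm:
  targets:
    - [0,0.05,6,0,0,0,5]
    - [0,0.05,11,0,0,0,4]
    - [0,0.05,14.5,0,0,0,4]
    - [0,0.05,15.9,0,0,0,4]
    - [0,0.05,15.9,0,0,0,4]
    - [0,0.05,15.9,0,0,0,1.0]
    - [0,0.05,15.9,0,0,0,1.0]
    - [0,0.05,15.9,0,0,0,1.0]
    - [0,0.05,15.9,0,0,0,1.0]
    - [0,0.05,15.9,0,0,0,1.0]

```text
time_s: 11.2
tcp_pos: [0.5406, 0.2108, 0.0929]
tool_rot: [0.171, 3.131, -0.003]
wrist_force: [-0.1, -0.6, 6.7]
width: 0.0126
```

Run:
```python
from h import *
s=sensors.get_state(); print({k:np.round(s[k],3) for k in ('wrist_force','ft_torque','width','tcp_pos')})
print(R.from_rotvec(s['tool_rot']).as_matrix().round(3), delta([.5382,.212,.089],84.1))
```

```text
{'wrist_force': array([-0.066, -0.636,  6.747]), 'ft_torque': array([-0.237,  0.229,  0.005]), 'width': np.float64(0.013), 'tcp_pos': array([0.541, 0.211, 0.093])}
[[-0.994  0.109  0.005]
 [ 0.109  0.994 -0.002]
 [-0.006 -0.002 -1.   ]] (array([0.25, 0.09, 0.39]), array([-0.002,  0.006, -0.006]))
```

Call:
step_arm:
  targets:
    - [0,0,0,0,0,0,3]
    - [0,0,0,0,0,0,3]
    - [0.25,0.1,0.3,0,0,0,3]
    - [0.25,0.1,0.3,0,0,0,3]
    - [0.25,0.1,0.3,0,0,0,3]

```text
time_s: 11.82
tcp_pos: [0.5381, 0.212, 0.0897]
tool_rot: [0.17, 3.132, -0.003]
wrist_force: [-0.5, 0.1, 0.2]
width: 0.03
```

Run:
```python
from h import *
s=sensors.get_state(); print({k:np.round(s[k],4) for k in ('wrist_force','ft_torque','width','tcp_pos')})
print(delta([.5382,.212,.09],84.1))
```

```text
{'wrist_force': array([-0.481 ,  0.0853,  0.2393]), 'ft_torque': array([-0.0086, -0.0116, -0.0311]), 'width': np.float64(0.03), 'tcp_pos': array([0.5381, 0.212 , 0.0897])}
(array([-0.01, -0.  , -0.03]), array([-0.002,  0.005, -0.006]))
```

Call:
step_arm:
  targets:
    - [0,0,0,0,0,0,1.0]
    - [0,0,0,0,0,0,1.0]
    - [0,0,0,0,0,0,1.0]
    - [0,0,0,0,0,0,1.0]

```text
time_s: 12.32
tcp_pos: [0.5381, 0.2112, 0.0899]
tool_rot: [0.171, 3.132, -0.004]
wrist_force: [-2.1, -3.3, 5.8]
width: 0.013
```

Run:
```python
from h import *
s=sensors.get_state(); print({k:np.round(s[k],4) for k in ('wrist_force','ft_torque','width','tcp_pos')})
print(delta([.5382,.212,.09],84.1))
```

```text
{'wrist_force': array([-2.0791, -3.2554,  5.7899]), 'ft_torque': array([-0.8125,  0.4976,  0.0459]), 'width': np.float64(0.013), 'tcp_pos': array([0.5381, 0.2112, 0.0899])}
(array([-0.  ,  0.08, -0.01]), array([-0.002,  0.005, -0.006]))
```

Call:
step_arm:
  targets:
    - [0,0.05,0,0,0,0.12,1.0]
    - [0,0.05,0,0,0,0.24,1.0]
    - [0,0.05,0,0,0,0.36,1.0]
    - [0,0.05,0,0,0,0.48,1.0]
    - [0,0.05,0,0,0,0.6,1.0]
    - [0,0.05,0,0,0,0.7,1.0]
    - [0,0.05,0,0,0,0.8,1.0]
    - [0,0.05,0,0,0,0.8,1.0]

```text
time_s: 13.32
tcp_pos: [0.5384, 0.2117, 0.09]
tool_rot: [1.376, 2.817, -0.001]
wrist_force: [0.6, -1.6, 1.9]
width: 0.013
```

```bash
cat > k.py <<'E'
from h import *
import sys
s=sensors.get_state(); print({k:np.round(s[k],3) for k in ('wrist_force','ft_torque','width','tcp_pos','time_s')})
y=R.from_rotvec(s['tool_rot']).as_matrix()[:,1]; print('tool turn', np.radians(84.1)-np.arctan2(y[1],y[0]))
im=eyes.get_image('wrist'); save(im,sys.argv[1])
T=np.array(im['tool_from_camera']); W=np.eye(4); W[:3,:3]=R.from_rotvec(s['tool_rot']).as_matrix(); W[:3,3]=s['tcp_pos']; M=W@T
v,u=np.mgrid[0:480,0:640]; z=im['z_map']
P=np.stack([(u-im['cx'])/im['fx']*z,(v-im['cy'])/im['fy']*z,z],-1)@M[:3,:3].T+M[:3,3]
dark=im['color'].max(-1)<70
m=(z>0)&(np.hypot(P[...,0]-.5382,P[...,1]-.212)<.03)&(P[...,2]>.108)&(P[...,2]<.122)
S=P[m]; print(len(S)); print(cv2.minAreaRect((S[:,:2]*1000).astype(np.float32)))
E
python3 k.py k1.png
```

```text
{'wrist_force': array([ 0.604, -1.562,  1.926]), 'ft_torque': array([-0.432,  0.003,  0.121]), 'width': np.float64(0.013), 'tcp_pos': array([0.538, 0.212, 0.09 ]), 'time_s': np.float64(13.325)}
tool turn 0.805544956348178
6251
((538.3989868164062, 212.452392578125), (39.91307830810547, 39.69924545288086), 83.88262939453125)
```

View pics/k1.png

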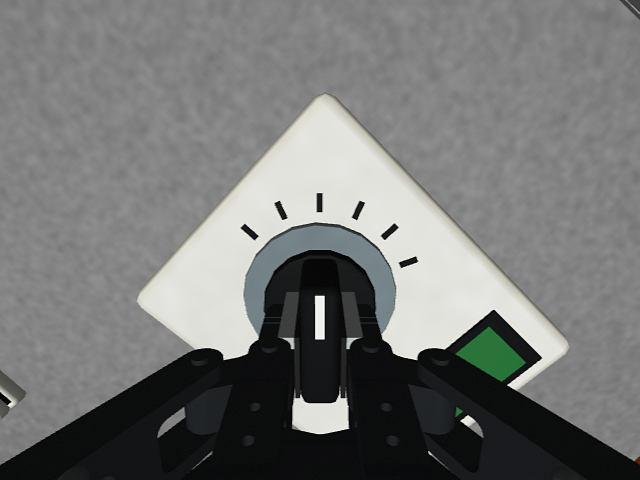

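The bar is square in the jaws. Its pointer at (320,315) lines up with the third mark (320,200), which is off plus two clicks, or 0.8 rad. One more click to go.

Call:
step_arm:
  targets:
    - [0,0,0,0,0,0.1,1.0]
    - [0,0,0,0,0,0.2,1.0]
    - [0,0,0,0,0,0.3,1.0]
    - [0,0,0,0,0,0.39,1.0]
    - [0,0,0,0,0,0.39,1.0]
    - [0,0,0,0,0,0.39,1.0]

```text
time_s: 14.12
tcp_pos: [0.5387, 0.2117, 0.09]
tool_rot: [1.89, 2.501, 0.002]
wrist_force: [1.2, -0.7, 1.5]
width: 0.0131
```

```bash
python3 k.py k2.png
```

```text
{'wrist_force': array([ 1.228, -0.745,  1.455]), 'ft_torque': array([-0.229, -0.256,  0.068]), 'width': np.float64(0.013), 'tcp_pos': array([0.539, 0.212, 0.09 ]), 'time_s': np.float64(14.125)}
tool turn 1.1910639887473746
6281
((538.2874755859375, 212.63429260253906), (39.22760772705078, 39.43236541748047), 60.73507308959961)
```

View pics/k2.png

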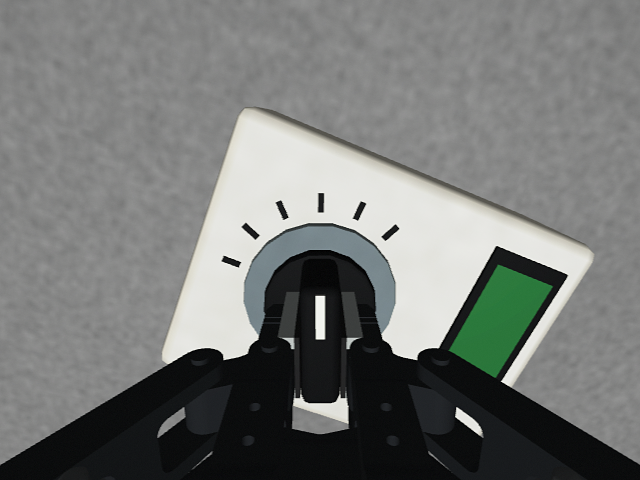

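The pointer now sits on the mark at (320,202), with three marks passed on its left (off, first, second), so it is on the third stop at about 1.19 rad. I'll hold 0.75 s, check the latch, then hand in.

Call:
step_arm:
  targets:
    - [0,0,0,0,0,0,1.0]
    - [0,0,0,0,0,0,1.0]
    - [0,0,0,0,0,0,1.0]
    - [0,0,0,0,0,0,1.0]
    - [0,0,0,0,0,0,1.0]
    - [0,0,0,0,0,0,1.0]

```text
time_s: 14.92
tcp_pos: [0.5387, 0.2118, 0.09]
tool_rot: [1.89, 2.501, 0.002]
wrist_force: [1.2, -0.6, 0.5]
width: 0.0129
```

```bash
python3 k.py k3.png
python3 - <<'E'
from h import *
im=eyes.get_image('side'); cv2.imwrite('pics/s5.png',cv2.resize(im['color'][100:400,200:460],None,fx=2,fy=2)[:,:,::-1])
E
```

```text
{'wrist_force': array([ 1.162, -0.621,  0.474]), 'ft_torque': array([-0.276, -0.235,  0.081]), 'width': np.float64(0.013), 'tcp_pos': array([0.539, 0.212, 0.09 ]), 'time_s': np.float64(14.925)}
tool turn 1.1915975623734492
6267
((538.4085693359375, 212.65347290039062), (39.46253204345703, 39.174583435058594), 61.595008850097656)
```

View pics/s5.png

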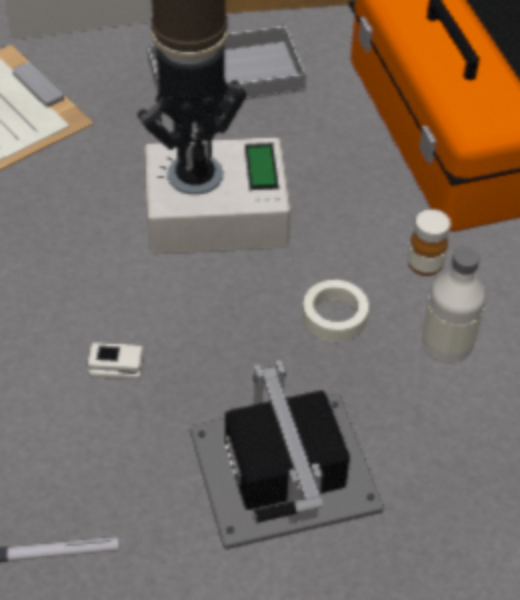

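The side view shows the latch level in the fork at (310,475), the knob held at (195,165), and nothing else moved. I'm handing in.

```bash
python3 -c "
from h import *
print(ticket.job_done())"
```

```text
the job is handed in; nothing more can be done
None
```

The job is handed in. The latch arm is down in its catch, and the gripper is holding the selector knob on its third click stop.

**Latch:** I gripped the grey cradle's latch handle and swung it down its arc until it met the hard stop. After I let go, the depth picture showed the arm level, about 88.6 mm high along its whole length. The last side view still shows it resting in the fork.

**Knob:** I turned the knob clockwise with the bar square in the jaws. The tool had turned 1.19 rad at the end, against 1.2 rad for the third stop. The pointer lines up with the third mark after off. Over the 0.8 s hold before handing in, the turn and the 13 mm finger opening stayed steady. The pushing force between fingers and knob could not be read directly.

**Problems on the way:**
- **Latch force:** pressing the latch onto its stop briefly took the wrist force to about 80 N in total, under the 120 N limit. I eased it off before letting go.
- **Knob grasp:** the first grasp sat about 2.5 mm off the knob's axis, so I opened the fingers, re-centred and gripped again before turning.
- **Angle measurement:** measuring the bar's angle from depth failed while it was gripped, because the fingers merged with it. The final angle therefore rests on the tool's turn and the printed marks.

The last side view shows no bystanders moved. The steel tray and dressing carton were partly or wholly out of that crop, and the arm did not go near them.

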